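Try three wing screws in their gauge nuts and set the burred one aside

TASK

Each of the three wing screws on the bench is started in a sliding gauge nut, and one of them has a burr that cannot be seen. Try every screw by turning it clockwise as far as it goes, without forcing the one that jams part way, and leave it there. Slide the nuts whose screws ran freely all the way home up against the far stop of their lane and the nut with the jammed screw up against its near stop (the robot's side), and leave the other things on the bench where they are.

Things in the scene. Friction and masses are not known exactly. Their poses are not given: they have to be found in the camera images.
- lane_a: One of three like lanes fixed to the bench about 150 mm apart: aluminium channel 190 x 70 mm, floor 8 mm thick, side rails to 18 mm above the bench (56 mm clear between), a steel stop bar 10 mm thick, 24 mm high at each end. Origin: centre of its underside. x runs along the lane to the FAR end (away from the robot), z up. Yaw differs per lane, within 0.3 rad of straight ahead.
- nut_a (a joint): Slide (m) of the gauge nut in lane_a: 0 mid-lane (start), +0.055 at the far stop, -0.055 at the near stop. A steel block 50 x 50 x 32 mm on the lane floor (8 to 40 mm above the bench); captive, cannot lift or turn, slides stiffly (about 5 N), stays where left. Push its near or far face with closed fingertips between the rails.
- nut_a_top (a point): Centre of the top face of the gauge nut in lane_a, 40 mm above the bench; axes as the lane's.
- screw_a (a joint): Turn (rad) of the wing screw in lane_a, growing clockwise seen from above; at 0 the wings lie along the lane; starts between 0 and 0.3. A free screw turns lightly (about 1.5 N at a wing) to a firm stop at 2.0: home. The burred one turns as lightly at first, then jams hard at about 0.9 (give or take 0.15). It stays where left.
- screw_a_hub (a point): On the axis of the dark steel wing screw in lane_a, 60 mm above the bench: hub 20 mm across, two upright flat wings, 6 mm thick, reaching 30 mm from the axis, from 50 to 72 mm above the bench. x axis along the wings (turns with the screw), z up.
- lane_b: One of three like lanes fixed to the bench about 150 mm apart: aluminium channel 190 x 70 mm, floor 8 mm thick, side rails to 18 mm above the bench (56 mm clear between), a steel stop bar 10 mm thick, 24 mm high at each end. Origin: centre of its underside. x runs along the lane to the FAR end (away from the robot), z up. Yaw differs per lane, within 0.3 rad of straight ahead.
- nut_b (a joint): Slide (m) of the gauge nut in lane_b: 0 mid-lane (start), +0.055 at the far stop, -0.055 at the near stop. A steel block 50 x 50 x 32 mm on the lane floor (8 to 40 mm above the bench); captive, cannot lift or turn, slides stiffly (about 5 N), stays where left. Push its near or far face with closed fingertips between the rails.
- nut_b_top (a point): Centre of the top face of the gauge nut in lane_b, 40 mm above the bench; axes as the lane's.
- screw_b (a joint): Turn (rad) of the wing screw in lane_b, growing clockwise seen from above; at 0 the wings lie along the lane; starts between 0 and 0.3. A free screw turns lightly (about 1.5 N at a wing) to a firm stop at 2.0: home. The burred one turns as lightly at first, then jams hard at about 0.9 (give or take 0.15). It stays where left.
- screw_b_hub (a point): On the axis of the dark steel wing screw in lane_b, 60 mm above the bench: hub 20 mm across, two upright flat wings, 6 mm thick, reaching 30 mm from the axis, from 50 to 72 mm above the bench. x axis along the wings (turns with the screw), z up.
- lane_c: One of three like lanes fixed to the bench about 150 mm apart: aluminium channel 190 x 70 mm, floor 8 mm thick, side rails to 18 mm above the bench (56 mm clear between), a steel stop bar 10 mm thick, 24 mm high at each end. Origin: centre of its underside. x runs along the lane to the FAR end (away from the robot), z up. Yaw differs per lane, within 0.3 rad of straight ahead.
- nut_c (a joint): Slide (m) of the gauge nut in lane_c: 0 mid-lane (start), +0.055 at the far stop, -0.055 at the near stop. A steel block 50 x 50 x 32 mm on the lane floor (8 to 40 mm above the bench); captive, cannot lift or turn, slides stiffly (about 5 N), stays where left. Push its near or far face with closed fingertips between the rails.
- nut_c_top (a point): Centre of the top face of the gauge nut in lane_c, 40 mm above the bench; axes as the lane's.
- screw_c (a joint): Turn (rad) of the wing screw in lane_c, growing clockwise seen from above; at 0 the wings lie along the lane; starts between 0 and 0.3. A free screw turns lightly (about 1.5 N at a wing) to a firm stop at 2.0: home. The burred one turns as lightly at first, then jams hard at about 0.9 (give or take 0.15). It stays where left.
- screw_c_hub (a point): On the axis of the dark steel wing screw in lane_c, 60 mm above the bench: hub 20 mm across, two upright flat wings, 6 mm thick, reaching 30 mm from the axis, from 50 to 72 mm above the bench. x axis along the wings (turns with the screw), z up.
- tin: Bystander: small round aluminium tin, 22 mm across, 24 mm high, between two lanes; origin under its centre.
- eraser: Bystander: white eraser block 32 x 17 x 12 mm, between two lanes; origin under its centre.
- model_car: Bystander: blue model car 115 x 50 x 41 mm beyond the lanes; origin on the bench under its centre.
- dropper_1: Bystander: white dropper bottle, 26 mm across, 70 mm high; origin under its centre.
- dropper_2: Bystander: grey dropper bottle, 26 mm across, 70 mm high; origin under its centre.
- paint_jar: Bystander: amber paint jar with white cap, 54 mm across, 55 mm high; origin under its centre.
- screwdriver: Bystander: screwdriver 160 mm long lying to the right of the lanes.
- paint_brush: Bystander: brush 160 mm long lying to the left of the lanes.
Mind the look-alikes: they are no part of the job. Leave any pink or red look-alike of the lane_a alone.

How it is judged (in metres and radians):
At the end, for the whole second after the job is handed in: The two screws that turn freely are home (turned past 1.75 of 2.0 rad) and their nuts stand within 12 mm of the far stop; the third screw has been turned to where it jams (between 0.6 and 1.5 rad) and its nut stands within 12 mm of the near stop (((value of joint screw_a between 0.6 and 1.5 rad and value of joint nut_a below -0.043 m and value of joint each of screw_b, screw_c above 1.75 rad and value of joint each of nut_b, nut_c above 0.043 m) or (value of joint each of screw_a, screw_c above 1.75 rad and value of joint each of nut_a, nut_c above 0.043 m and value of joint screw_b between 0.6 and 1.5 rad and value of joint nut_b below -0.043 m) or (value of joint each of screw_a, screw_b above 1.75 rad and value of joint each of nut_a, nut_b above 0.043 m and value of joint screw_c between 0.6 and 1.5 rad and value of joint nut_c below -0.043 m))); the robot touches nothing.
It fails at once if a lane, nut or screw is forced: pressed with more than 45 N (contact force between any of the fingers, the arm and lane_a above 45 N or contact force between any of the fingers, the arm and lane_b above 45 N or contact force between any of the fingers, the arm and lane_c above 45 N).
It fails at once if a bystander is moved more than 30 mm (distance of any of tin, eraser, model_car, dropper_1, dropper_2, paint_jar, screwdriver, paint_brush from where it was at the start of the episode above 0.03 m).
It also fails if it takes over 72 s, if anything falls off the work surface, if the arm or the gripper's body presses on something with over 40 N, if the wrist force passes 120 N, or if a joint passes its speed limit or range.

ROBOT

A 7-joint arm with a two-finger parallel gripper is mounted at the origin on the work surface. World frame = base frame: x ahead of the robot, y to its left, z up, the work surface at z = 0. Lengths are in m, angles in degrees, forces in N, time in s.
With the tool pointing down it reaches from about 0.425 to 0.925 m from the base axis. Payload 6.8 kg.
Tool frame: the origin (TCP) lies midway between the tips of the shut fingers; the grasp point (between the pads) lies 19 mm behind it (env.pinch_z is the distance from the TCP to the grasp point, in m); z points along the fingers, y is the line along which they close (so a half turn about z gives the same grasp; the last joint's range is limited). The gripper opens to 85 mm and grips with 20 to 120 N. Pads are 22 mm wide; open, the fingers measure 114 mm over their backs; the gripper's body (76 mm by 85 mm) begins 54 mm behind the grasp point. The pads swing forward as they close: fully open they stand 13 mm farther back than shut.
Start: joints at [63.593, 27.33, 1.283, 89.118, -0.659, 63.558, -4.761], TCP at [0.233, -0.633, 0.231] pointing down, gripper open.
Joint ranges: [-169.35, 169.35], [-19.33, 120.38], [-80.79, 83.38], [13.8, 139.57], [-78.32, 258.32], [9.67, 109.79], [-169.56, 169.56]. Speed limits (degrees/s): [136.94, 136.94, 180, 180, 180, 180, 180].

INTERFACE

Orientations are given as [roll, pitch, yaw] about the fixed x, y, z axes, in that order (R = Rz(yaw) Ry(pitch) Rx(roll)).
In Python, from plant import env, optics gives the robot as it stands. The module is installed in compiled form; this text tells all that it offers.
- The arm moves only by the shell command python3 -m handwheel 'ROWS' [OPENING]. ROWS is JSON, a list of rows, each a list of 2 entries, a list of its own where there are three numbers: the shift along the world's x, y, z in mm, then the turn about the world's z in rad. A call has exactly 10 rows; each row shifts and turns the commanded pose from where the row before left it; what a row does not reach is not made up. A row lasts 1/10 s, in which the tool goes at most 50 mm and 8.59 degrees, less where a joint would pass 70% of its speed; a pose out of reach is approached as far as the arm can. A call is refused whole if a number of a shift passes 50 or a number of a turn 0.15, either way. A call with a gripper value outside its range is refused whole. OPENING is the closure, from 0 (fully open) to 1 (shut), set as the call begins (- or left out, the last holds). The fingers move at their own pace and stop on an object; the grip force is fixed at half the most. Time passes only in rows, so rows that do not move let the fingers close, or fill a call up. It gives the time, the measured TCP pose, the force, the opening and the grip force at its end, in the units of the state.
- env.read_state(): the state, without advancing time (a new reading comes with each control period).
- optics.capture(name): name is "side" or "top" or "wrist"; returns a dict with "img" (420x560x3 uint8, red, green, blue), "depth" (420x560 float32, m along the optical axis (not along the pixel's ray), 0 where there is no reading), "fx", "fy", "cx", "cy" (pixels), "rvec" (rotation vector, rad) and "tvec" (3), from world to camera coordinates, as OpenCV has them. Camera axes: x right, y down, z forward; pixel columns grow to the right and rows downward; lengths in m; the calibration is good to about 2 mm. A picture is of the moment at which its call begins.
- env.hand_in(): hands the job in; it is judged then, once.
The state is a dict: "time_s": time; "joints": joint angles; "qvel": joint speeds; "effort": joint torques, N m; "position": TCP position; "ee_rot": TCP orientation; "contact_force": force on the tool from outside, world axes, zero at the start; "ft_torque": the same for the moment, N m; "gripper_width": finger opening in m; "gripper_force": force on a finger pad.
Only numpy, scipy, OpenCV 4.12 (cv2) and the standard library are available. Lean on these libraries where they do the work, as an engineer would, in place of code of your own. Each camera call takes 0.05 s, during which the arm holds its last target. There are 200 camera calls.

## Working session

There is one attempt and no reset: what is moved stays moved. The work goes in short steps, Python scripts to look and compute and a shell command to move; the robot and the scene stay as the last step left them, time stands still between calls to the robot, and variables do not carry over. Pictures are saved under pics/ and viewed, at most 10 in all, crops included, and the job is handed in when it is done.

```bash
mkdir -p pics; cat > h.py <<'E'
import numpy as np, cv2
from plant import env, optics
def cap(n):
    c=optics.capture(n); c['R']=cv2.Rodrigues(np.array(c['rvec'],float))[0]; c['t']=np.array(c['tvec'],float).ravel(); return c
def ray(c,u,v,z):
    d=c['R'].T@np.array([(u-c['cx'])/c['fx'],(v-c['cy'])/c['fy'],1]); o=-c['R'].T@c['t']
    return o+d*(z-o[2])/d[2]
def cloud(c):
    v,u=np.mgrid[:420,:560]; d=c['depth']
    p=np.stack([(u-c['cx'])/c['fx']*d,(v-c['cy'])/c['fy']*d,d],-1)
    return (p-c['t'])@c['R']
def save(n,img): cv2.imwrite('pics/'+n+'.png',img[...,::-1])
E
python3 - <<'E'
from h import *
for n in ['top','side']:
    c=cap(n); save(n+'0',c['img']); print(n,-c['R'].T@c['t'],c['fx'])
    P=cloud(c); print(P[200,280])
    np.savez(n+'0.npz',**{k:np.array(v) for k,v in c.items()})
print(env.read_state())
E
```

```text
top [0.30444745 0.01681642 1.38487198] 462.4864944429567
[ 0.54478483 -0.02859612  0.01854069]
side [0.11966073 0.72924393 0.6354959 ] 438.2133596779476
[ 0.50159063 -0.10284583  0.00156452]
{'time_s': 0.1, 'joints': array([63.59210146, 27.37068483,  1.28156961, 89.17125674, -0.65978293,
       63.55751072, -4.76108939]), 'qvel': array([-0.03718692, -0.12769535,  0.02842964, -0.0870301 ,  0.03526944,
       -0.00704903, -0.0036845 ]), 'effort': array([ 4.30910455e-03, -5.97762680e+01,  1.61397535e+00, -2.81954241e+01,
        1.29656945e-02,  5.00483395e-03,  2.78356094e-05]), 'position': array([ 0.23303457, -0.63294469,  0.23043804]), 'ee_rot': array([-1.79908137e+02,  6.52229704e-03,  2.02139160e+01]), 'contact_force': array([-0.04072951, -0.38468105, -0.66565699]), 'ft_torque': array([-0.0107821 ,  0.01303954, -0.00133255]), 'gripper_force': 0.0, 'gripper_width': 0.0855740545775593}
```

View pics/top0.png

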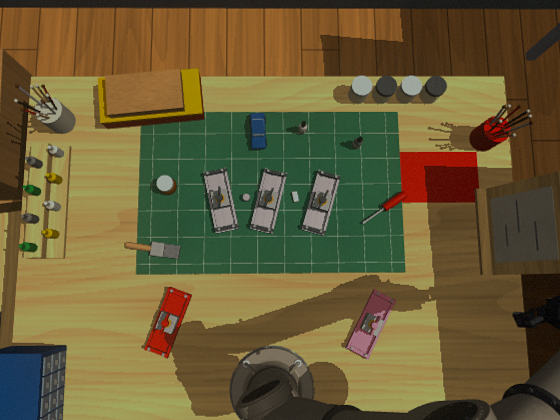

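View pics/side0.png

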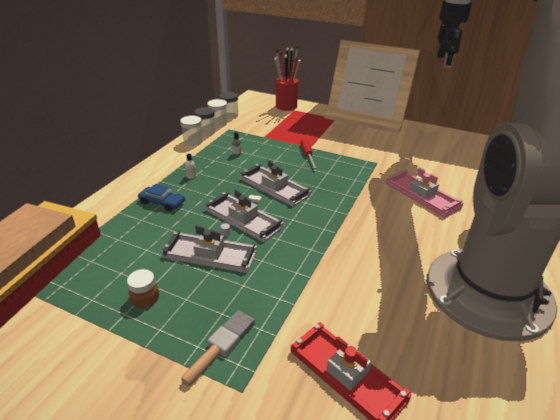

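The aluminium lanes are at top pixels (220,200), (268,200) and (320,203). The look-alikes are a red lane at (167,322) and a pink one at (371,324), which I'll leave alone. The tin is at (246,197) and the eraser at (295,196). Next I'll measure the lanes and view a close crop.

```bash
cat > meas.py <<'E'
from h import *
def lanes(c):
    P=cloud(c); img=c['img'].astype(int); out=[]
    hsv=cv2.cvtColor(c['img'],cv2.COLOR_RGB2HSV)
    m=((P[...,2]>0.004)&(P[...,2]<0.1)&(P[...,0]>.4)&(P[...,0]<.8)).astype(np.uint8)
    n,l,s,ce=cv2.connectedComponentsWithStats(m)
    for i in range(1,n):
        if s[i,4]<800: continue
        q=P[l==i]
        if np.ptp(q[:,0])<.15: continue
        f=q[(q[:,2]<.03)]
        (cx,cy),(w,h),a=cv2.minAreaRect((f[:,:2]*1000).astype(np.float32))
        # box long axis
        b=cv2.boxPoints(((cx,cy),(w,h),a)); e=[b[1]-b[0],b[2]-b[1]]; e=max(e,key=np.linalg.norm)
        if e[0]<0:e=-e
        yaw=np.arctan2(e[1],e[0])
        t=q[(q[:,2]>.035)&(q[:,2]<.045)]; w_=q[(q[:,2]>.06)&(q[:,2]<.08)]
        R=np.array([[np.cos(yaw),np.sin(yaw)],[-np.sin(yaw),np.cos(yaw)]])
        loc=(w_[:,:2]*1000-[cx,cy])@R.T; tl=(t[:,:2]*1000-[cx,cy])@R.T
        (wx,wy),sz,wa=cv2.minAreaRect((w_[:,:2]*1000).astype(np.float32)) if len(w_)>5 else ((0,0),0,0)
        C=np.cov(loc.T); ev=np.linalg.eigh(C); d=ev[1][:,1]; d=d*np.sign(d[0])
        print('lane c',round(cx,1),round(cy,1),'size',round(w,1),round(h,1),'yaw',round(yaw,3),'n',len(t),len(w_),'nutlocal',((tl.max(0)+tl.min(0))/2).round(1),np.ptp(tl,axis=0).round(1),'hub',(wx,wy),sz,'hublocal',loc.mean(0).round(1),'screw',round(-np.arctan2(d[1],d[0]),2),'ev',np.sqrt(ev[0]).round(1),'zmax',q[:,2].max())
if __name__=='__main__':
    import sys
    c=cap('top'); lanes(c)
    save(sys.argv[1],cv2.resize(c['img'][155:250,190:350],None,fx=5,fy=5,interpolation=cv2.INTER_CUBIC))
E
python3 meas.py crop1
```

```text
lane c 570.1 667.0 size 151.7 342.4 yaw -0.016 n 1183 279 nutlocal [-10.5   1.1] [319.1  89.2] hub (551.5912475585938, 656.6900024414062) (302.3893127441406, 63.633792877197266) hublocal [-16.6 -14.6] screw 0.02 ev [20.6 91.6] zmax 0.0999616232341452
lane c 577.8 89.7 size 318.9 323.1 yaw -1.39 n 407 130 nutlocal [  8.6 -36. ] [197.4  84.1] hub (544.6746826171875, 77.66902160644531) (162.38597106933594, 55.6688117980957) hublocal [  7.2 -33.9] screw 0.2 ev [13.3 71.9] zmax 0.076743255696078
lane c 574.0 322.2 size 164.1 173.9 yaw -0.64 n 9 14 nutlocal [ 21.7 -19.3] [29.9  7.2] hub (592.9395751953125, 309.8368225097656) (46.52464294433594, 29.44076156616211) hublocal [18.   3.3] screw 0.82 ev [ 9.1 15.9] zmax 0.06447551540274984
lane c 529.7 -137.2 size 114.7 247.9 yaw -0.321 n 205 62 nutlocal [11.8 -9.8] [51.9 49.9] hub (537.9627075195312, -151.1194305419922) (16.61467742919922, 58.209598541259766) hublocal [ 12.  -10.3] screw 0.19 ev [ 3.5 15. ] zmax 0.07744387068051754
lane c 505.9 -635.1 size 101.1 206.9 yaw -0.272 n 151 357 nutlocal [ -9.6 -30.6] [169.1  49.4] hub (487.74700927734375, -671.0778198242188) (17.341106414794922, 175.26998901367188) hublocal [ -6.1 -37.6] screw -0.24 ev [ 3.4 50.7] zmax 0.0999821309149961
```

View pics/crop1.png

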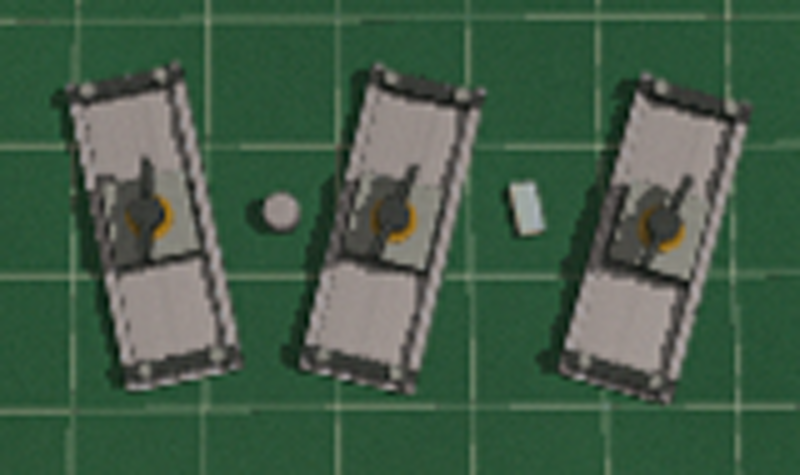

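The crop confirms the three aluminium lanes. Their screw hubs are at about crop (147,212), (395,215) and (660,228), with the tin and eraser standing between lanes. My depth mask merged separate objects, so I'll measure again inside a window around each lane.

```bash
cat > meas2.py <<'E'
from h import *
import sys
CORN={'A':[(70,90),(182,68),(240,368),(128,388)],'B':[(375,68),(485,95),(410,392),(300,362)],'C':[(640,75),(748,105),(675,402),(562,372)]}
def lane(c,k):
    # outline: stop-bar / rail tops seen, corners refined by minAreaRect of non-green cloud in the polygon, z .012-.03
    P=cloud(c); poly=np.array([[190+u/5,155+v/5] for u,v in CORN[k]])
    m=np.zeros((420,560),np.uint8); cv2.fillPoly(m,[np.round((poly-poly.mean(0))*1.06+poly.mean(0)).astype(np.int32)],1)
    cr=np.array([ray(c,u,v,.022)[:2]*1000 for u,v in poly-.0])
    cc=cr.mean(0); e=(cr[0]+cr[1]-cr[2]-cr[3])/2
    W=np.linalg.norm(cr[0]-cr[1]+cr[3]-cr[2])/2
    h=(m>0)&(P[...,2]>.013)&(P[...,2]<.03); q=P[h][:,:2]*1000
    r=cv2.minAreaRect(q.astype(np.float32))
    t=P[(m>0)&(P[...,2]>.035)&(P[...,2]<.045)]*1000; w=P[(m>0)&(P[...,2]>.06)&(P[...,2]<.085)]*1000
    rt=cv2.minAreaRect(t[:,:2].astype(np.float32)); rw=cv2.minAreaRect(w[:,:2].astype(np.float32))
    d=np.linalg.eigh(np.cov(w[:,:2].T))[1][:,1]; d*=np.sign(d[0]); yaw=np.arctan2(e[1],e[0])
    print(k,'corners c',cc.round(1),'L,W',np.linalg.norm(e).round(1),W.round(1),'yaw',yaw.round(3),'| rect',np.round(r[0],1),np.round(r[1],1),round(r[2],1),'| nut',np.round(rt[0],1),np.round(rt[1],1),round(rt[2],1),np.median(t[:,2]).round(1),'| wing',w.mean(0).round(1),np.round(rw[0],1),np.round(rw[1],1),'dir',np.arctan2(d[1],d[0]).round(3),'screw',(yaw-np.arctan2(d[1],d[0])).round(2))
if __name__=='__main__':
    c=cap('top')
    for k in 'ABC': lane(c,k)
    if len(sys.argv)>1: save(sys.argv[1],cv2.resize(c['img'][155:250,190:350],None,fx=5,fy=5,interpolation=cv2.INTER_CUBIC))
E
python3 meas2.py
python3 - <<'E'
from h import *
c=cap('top')
for n,u,v,z in [('tin',246,197,.024),('eraser',295,196,.012),('hubA',190+147/5,155+212/5,.072),('hubB',190+395/5,155+215/5,.072),('hubC',190+660/5,155+228/5,.072),('brush end',180,250,0)]: print(n,ray(c,u,v,z).round(4))
E
```

```text
A corners c [544.2 147.8] L,W 184.8 67.8 yaw 0.194 | rect [547.7 150.5] [189.5  69.8] 11.6 | nut [547.2 150.7] [51.  49.7] 11.1 40.3 | wing [546.8 150.3  67.8] [546.5 149.7] [56.9 17.1] dir 0.013 screw 0.18
B corners c [542.7   5.7] L,W 184.9 68.0 yaw -0.254 | rect [544.5   7. ] [ 70.  188.2] 75.6 | nut [545.    7.1] [49.5 50.8] 76.2 40.7 | wing [544.3   7.5  67.7] [544.7   7.5] [18.3 56.3] dir -0.418 screw 0.16
C corners c [ 535.9 -152.2] L,W 186.8 68.4 yaw -0.27 | rect [ 538. -151.] [ 70.5 190.4] 73.3 | nut [ 537.9 -150.5] [49.8 50.6] 73.3 40.2 | wing [ 537.9 -150.4   67.6] [ 538.7 -150.6] [15.8 59.2] dir -0.501 screw 0.23
tin [0.5537 0.0731 0.024 ]
eraser [ 0.5579 -0.0743  0.012 ]
hubA [0.5443 0.1476 0.072 ]
hubB [0.5415 0.0048 0.072 ]
hubC [ 0.5327 -0.1481  0.072 ]
brush end [0.3989 0.271  0.    ]
```

Lane results agree with the given sizes (190x70, nut top at 40 mm):

| Lane | Centre (mm) | Yaw (rad) |
|---|---|---|
| A | (547,150.5) | +0.20 |
| B | (545,7) | -0.25 |
| C | (538,-150.5) | -0.29 |

The 60 N grip is above the 45 N limit, so I won't clamp the wings. I'll straddle each screw with part-open fingers and turn the tool. C comes first.

```bash
python3 -m handwheel '[[[20,32,-5],0.13],[[20,32,-5],0.13],[[20,32,-5],0.13],[[20,32,-5],0.13],[[20,32,-5],0.13],[[20,32,-5],0.13],[[20,32,-5],0.13],[[20,32,-5],0.13],[[20,32,-5],0.13],[[20,32,-5],0.13]]' 0.58; python3 -m handwheel '[[[20,32,-5],0.13],[[20,32,-5],0.13],[[20,32,-5],0.13],[[20,32,-5],0.07],[[20,32,-5],0],[[0,0,0],0],[[0,0,0],0],[[0,0,0],0],[[0,0,0],0],[[0,0,0],0]]'; python3 -c "
from h import *
s=env.read_state();print(s['joints'],s['contact_force'],s['ft_torque'])"
```

```text
time_s: 1.25
position: [0.4338, -0.3122, 0.1813]
ee_rot: [180.0, 0.0, 95.0]
contact_force: [0.6, -0.9, 0.2]
gripper_width: 0.036
gripper_force: 0.0
time_s: 2.25
position: [0.5328, -0.1547, 0.1564]
ee_rot: [-180.0, 0.0, 120.9]
contact_force: [-1.0, 0.2, -0.2]
gripper_width: 0.0361
gripper_force: 0.0
[ 33.14969909  23.76110504 -29.37738981 108.30385571  14.64099799
  51.63172403  27.61384663] [-0.985556    0.18168826 -0.20650464] [-0.03976427  0.01364235 -0.02612195]
```

```bash
python3 -m handwheel '[[[3,2,-10],0],[[2,2,-10],0],[[0,0,-10],0],[[0,0,-12],0],[[0,0,-12],0],[[0,0,-12],0],[[0,0,-12],0],[[0,0,-14],0],[[0,0,-14],0],[[0,0,0],0]]'; python3 -m handwheel '[[[0,0,0],-0.06],[[0,0,0],-0.06],[[0,0,0],-0.06],[[0,0,0],-0.06],[[0,0,0],-0.06],[[0,0,0],-0.06],[[0,0,0],-0.06],[[0,0,0],-0.06],[[0,0,0],-0.06],[[0,0,0],0]]';  python3 -c "
from h import *
from meas2 import *
s=env.read_state();print(s['joints'],s['contact_force'],s['ft_torque'])
c=cap('side');save('s1',cv2.resize(c['img'][150:270,140:340],None,fx=4,fy=4))"
```

```text
time_s: 3.25
position: [0.5367, -0.1492, 0.048]
ee_rot: [-179.8, -0.2, 121.1]
contact_force: [0.1, -0.2, -0.2]
gripper_width: 0.036
gripper_force: 0.0
time_s: 4.25
position: [0.5387, -0.1494, 0.0507]
ee_rot: [179.9, 0.0, 90.1]
contact_force: [1.1, -0.1, 0.0]
gripper_width: 0.036
gripper_force: 0.1
[ 23.19097208  31.23972442 -18.01258902 112.02640234  14.82154801
  38.88428059  -3.87828804] [ 1.10035932 -0.09989224  0.00304057] [ 0.03486729 -0.05427324 -0.04803669]
```

View pics/s1.png

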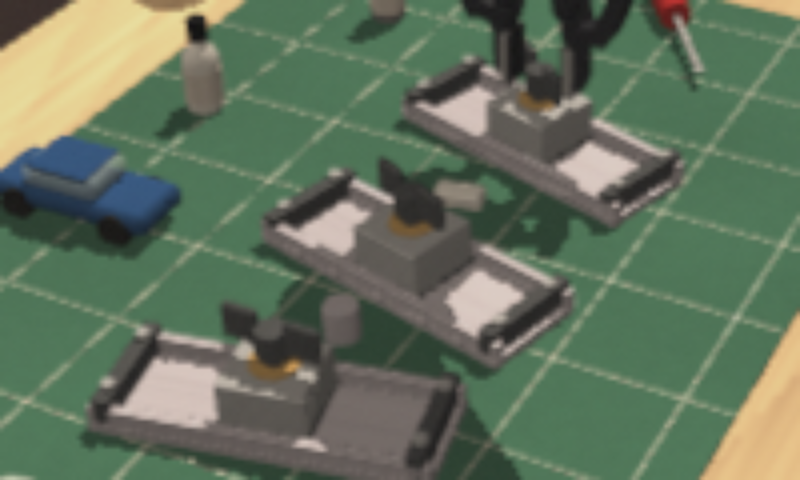

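The fingers straddle hub C at about (540,75) and are just starting to push. I'll turn on to 0.65 rad, then go in small checked steps.

```bash
cat > st.py <<'E'
from h import *
s=env.read_state();print('>>',s['ft_torque'].round(2),'gf',s['gripper_force'],'q',s['joints'].round(0),'eff',s['effort'].round(1))
E
python3 -m handwheel '[[[0,0,0],-0.03],[[0,0,0],-0.03],[[0,0,0],-0.03],[[0,0,0],-0.03],[[0,0,0],-0.03],[[0,0,0],-0.03],[[0,0,0],-0.03],[[0,0,0],-0.03],[[0,0,0],0],[[0,0,0],0]]'; python3 st.py;python3 -m handwheel '[[[0,0,0],-0.01],[[0,0,0],-0.01],[[0,0,0],-0.01],[[0,0,0],-0.01],[[0,0,0],-0.01],[[0,0,0],-0.01],[[0,0,0],0],[[0,0,0],0],[[0,0,0],0],[[0,0,0],0]]'; python3 st.py
```

```text
time_s: 5.3
position: [0.5383, -0.1495, 0.0503]
ee_rot: [180.0, 0.0, 76.4]
contact_force: [1.3, 0.6, 1.6]
gripper_width: 0.0361
gripper_force: 0.9
>> [ 0.06 -0.38  0.07] gf 0.8764478690136457 q [ 21.  31. -15. 112.  12.  38. -15.] eff [  0.5 -52.8  -1.7 -17.5   0.1   0.6  -0.1]
time_s: 6.3
position: [0.5382, -0.1495, 0.0503]
ee_rot: [-180.0, -0.0, 72.9]
contact_force: [1.5, 0.2, 0.9]
gripper_width: 0.0357
gripper_force: 0.9
>> [ 0.05 -0.38  0.07] gf 0.893372164136963 q [ 20.  31. -14. 112.  11.  38. -18.] eff [  0.5 -52.8  -1.6 -17.5   0.    0.6  -0. ]
```

```bash
cat >> st.py <<'E'
import sys
sys.exit(int(s['gripper_force']>3 or np.linalg.norm(s['contact_force'])>5 or abs(s['ft_torque'][2])>.25))
E
python3 -m handwheel '[[[0,0,0],-0.01],[[0,0,0],-0.01],[[0,0,0],-0.01],[[0,0,0],-0.01],[[0,0,0],-0.01],[[0,0,0],0],[[0,0,0],0],[[0,0,0],0],[[0,0,0],0],[[0,0,0],0]]'; python3 st.py&& python3 -m handwheel '[[[0,0,0],-0.01],[[0,0,0],-0.01],[[0,0,0],-0.01],[[0,0,0],-0.01],[[0,0,0],-0.01],[[0,0,0],0],[[0,0,0],0],[[0,0,0],0],[[0,0,0],0],[[0,0,0],0]]' && python3 st.py && python3 -m handwheel '[[[0,0,0],-0.01],[[0,0,0],-0.01],[[0,0,0],-0.01],[[0,0,0],-0.01],[[0,0,0],-0.01],[[0,0,0],0],[[0,0,0],0],[[0,0,0],0],[[0,0,0],0],[[0,0,0],0]]' && python3 st.py &&  python3 -m handwheel '[[[0,0,0],-0.01],[[0,0,0],-0.01],[[0,0,0],-0.01],[[0,0,0],-0.01],[[0,0,0],-0.01],[[0,0,0],0],[[0,0,0],0],[[0,0,0],0],[[0,0,0],0],[[0,0,0],0]]' && python3 st.py
```

```text
time_s: 7.3
position: [0.5382, -0.1494, 0.0503]
ee_rot: [-180.0, -0.0, 70.1]
contact_force: [2.7, -0.6, 1.6]
gripper_width: 0.0358
gripper_force: 0.8
>> [ 0.06 -0.38  0.08] gf 0.8447816233820049 q [ 19.  31. -13. 112.  11.  38. -20.] eff [  0.5 -52.8  -1.4 -17.6   0.    0.6  -0. ]
time_s: 8.3
position: [0.5382, -0.1494, 0.0503]
ee_rot: [-180.0, -0.0, 67.2]
contact_force: [1.6, 0.3, 0.8]
gripper_width: 0.0359
gripper_force: 0.8
>> [ 0.12 -0.35  0.02] gf 0.8166068944410654 q [ 19.  31. -12. 112.  10.  38. -23.] eff [  0.6 -52.9  -1.1 -17.7   0.1   0.5  -0. ]
time_s: 9.3
position: [0.5382, -0.1494, 0.0503]
ee_rot: [-180.0, 0.0, 64.3]
contact_force: [1.7, 1.1, 0.6]
gripper_width: 0.0357
gripper_force: 0.8
>> [ 0.23 -0.27  0.07] gf 0.770224764928571 q [ 18.  31. -12. 112.  10.  38. -25.] eff [  0.8 -53.   -0.7 -18.    0.2   0.4  -0. ]
time_s: 10.3
position: [0.5382, -0.1494, 0.0503]
ee_rot: [-180.0, 0.0, 61.5]
contact_force: [0.7, 1.0, -0.1]
gripper_width: 0.0361
gripper_force: 0.7
>> [ 0.29 -0.24  0.05] gf 0.7245216981391422 q [ 18.  31. -11. 112.   9.  38. -27.] eff [  0.9 -53.2  -0.4 -18.2   0.2   0.4  -0. ]
```

```bash
python3 -m handwheel '[[[0,0,0],-0.01],[[0,0,0],-0.01],[[0,0,0],-0.01],[[0,0,0],-0.01],[[0,0,0],-0.01],[[0,0,0],0],[[0,0,0],0],[[0,0,0],0],[[0,0,0],0],[[0,0,0],0]]'; python3 st.py&& python3 -m handwheel '[[[0,0,0],-0.01],[[0,0,0],-0.01],[[0,0,0],-0.01],[[0,0,0],-0.01],[[0,0,0],-0.01],[[0,0,0],0],[[0,0,0],0],[[0,0,0],0],[[0,0,0],0],[[0,0,0],0]]' && python3 st.py && python3 -m handwheel '[[[0,0,0],-0.01],[[0,0,0],-0.01],[[0,0,0],-0.01],[[0,0,0],-0.01],[[0,0,0],-0.01],[[0,0,0],0],[[0,0,0],0],[[0,0,0],0],[[0,0,0],0],[[0,0,0],0]]' && python3 st.py &&  python3 -m handwheel '[[[0,0,0],-0.01],[[0,0,0],-0.01],[[0,0,0],-0.01],[[0,0,0],-0.01],[[0,0,0],-0.01],[[0,0,0],-0.01],[[0,0,0],-0.01],[[0,0,0],0],[[0,0,0],0],[[0,0,0],0]]' && python3 st.py
```

```text
time_s: 11.3
position: [0.5382, -0.1495, 0.0503]
ee_rot: [-180.0, -0.0, 58.6]
contact_force: [0.3, 1.9, 0.2]
gripper_width: 0.036
gripper_force: 0.7
>> [ 0.33 -0.23  0.05] gf 0.708188190983492 q [ 17.  30. -10. 112.   8.  38. -30.] eff [  1.  -53.5  -0.2 -18.4   0.3   0.3  -0. ]
time_s: 12.3
position: [0.5382, -0.1494, 0.0503]
ee_rot: [180.0, -0.0, 55.7]
contact_force: [1.1, 1.7, -0.5]
gripper_width: 0.0358
gripper_force: 0.7
>> [ 0.28 -0.25 -0.02] gf 0.6995988540438702 q [ 16.  30.  -9. 113.   8.  38. -32.] eff [  1.  -53.6   0.  -18.4   0.3   0.4  -0. ]
time_s: 13.3
position: [0.5382, -0.1494, 0.0503]
ee_rot: [-180.0, -0.0, 52.9]
contact_force: [1.1, 1.2, 0.7]
gripper_width: 0.0358
gripper_force: 0.7
>> [ 0.26 -0.22 -0.02] gf 0.7081832666153787 q [ 16.  30.  -9. 113.   7.  38. -34.] eff [  0.9 -53.6   0.2 -18.3   0.2   0.4  -0. ]
time_s: 14.3
position: [0.5382, -0.1494, 0.0503]
ee_rot: [180.0, 0.0, 48.9]
contact_force: [0.8, 0.4, -0.5]
gripper_width: 0.0358
gripper_force: 0.7
>> [ 0.24 -0.29  0.01] gf 0.7002161004493246 q [ 15.  30.  -8. 113.   6.  37. -38.] eff [  0.9 -53.5   0.4 -18.2   0.2   0.4  -0. ]
```

```bash
python3 -m handwheel '[[[0,0,0],-0.01],[[0,0,0],-0.01],[[0,0,0],-0.01],[[0,0,0],-0.01],[[0,0,0],-0.01],[[0,0,0],-0.01],[[0,0,0],-0.01],[[0,0,0],-0.01],[[0,0,0],-0.01],[[0,0,0],0]]'; python3 st.py&& python3 -m handwheel '[[[0,0,0],-0.07],[[0,0,0],-0.07],[[0,0,0],-0.07],[[0,0,0],-0.07],[[0,0,0],-0.07],[[0,0,0],-0.07],[[0,0,0],-0.07],[[0,0,0],-0.07],[[0,0,0],-0.04],[[0,0,0],-0.02]]' && python3 st.py && python3 -m handwheel '[[[0,0,0],-0.02],[[0,0,0],-0.02],[[0,0,0],-0.02],[[0,0,0],-0.01],[[0,0,0],0],[[0,0,0],0],[[0,0,0],0],[[0,0,0],0],[[0,0,0],0],[[0,0,0],0]]' && python3 st.py
```

```text
time_s: 15.3
position: [0.5382, -0.1495, 0.0503]
ee_rot: [180.0, 0.0, 43.7]
contact_force: [1.5, 0.9, -0.1]
gripper_width: 0.0359
gripper_force: 0.7
>> [ 0.25 -0.28  0.07] gf 0.6951076801487943 q [ 14.  30.  -6. 113.   5.  37. -42.] eff [  0.8 -53.4   0.7 -18.1   0.2   0.4  -0.1]
time_s: 16.3
position: [0.5384, -0.1498, 0.0504]
ee_rot: [180.0, -0.0, 8.1]
contact_force: [1.5, -0.3, 0.7]
gripper_width: 0.036
gripper_force: 0.7
>> [ 0.02 -0.4   0.07] gf 0.6663999165175483 q [  7.  30.   3. 113.  -2.  37. -71.] eff [  0.4 -52.7   2.3 -17.6   0.1   0.5  -0. ]
time_s: 17.3
position: [0.5389, -0.1498, 0.0505]
ee_rot: [180.0, -0.1, 4.2]
contact_force: [3.5, -2.7, -1.0]
gripper_width: 0.0358
gripper_force: 2.4
>> [-0.36 -0.99  0.08] gf 2.39122336555738 q [  6.  30.   4. 113.  -3.  37. -74.] eff [ -0.3 -52.7   1.9 -15.7  -0.2   1.6  -0.1]
```

C ran freely to its stop, where the force began to rise at about 2.0 rad. Now I'll lift, close the fingers and get in behind nut C.

```bash
python3 -m handwheel '[[[0,0,0],0.1],[[0,0,20],0.05],[[0,0,20],0.15],[[0,0,20],0.15],[[-15,4,0],0.15],[[-15,4,0],0.15],[[-15,4,0],0.15],[[-13,5,0],0.15],[[0,0,0],0.15],[[0,0,0],0]]'; python3 -m handwheel '[[[0,0,0],0],[[0,0,0],0],[[0,0,-10],0],[[0,0,-15],0],[[0,0,-15],0],[[0,0,-15],0],[[0,0,-15],0],[[0,0,-12],0],[[0,0,-8],0],[[0,0,0],0]]' 1; python3 st.py
```

```text
time_s: 18.3
position: [0.4784, -0.1323, 0.1099]
ee_rot: [-179.8, 0.0, 73.0]
contact_force: [0.3, 0.2, -0.6]
gripper_width: 0.0362
gripper_force: 0.0
time_s: 19.3
position: [0.4794, -0.1322, 0.0191]
ee_rot: [-179.9, 0.0, 72.9]
contact_force: [-0.0, -0.9, 1.5]
gripper_width: 0.0001
gripper_force: 0.0
>> [ 0.01 -0.01  0.02] gf 0.0 q [ 17.  30. -11. 121.  10.  30. -19.] eff [ -0.1 -48.6  -1.  -15.6   0.1  -0.2  -0.1]
```

```bash
python3 -m handwheel '[[[6.7,-2,0],0],[[6.7,-2,0],0],[[6.7,-2,0],0],[[6.7,-2,0],0],[[6.7,-2,0],0],[[6.7,-2,0],0],[[6.7,-2,0],0],[[6.7,-2,0],0],[[6.7,-2,0],0],[[6.7,-2,0],0]]'; python3 meas2.py|grep C
```

```text
time_s: 20.3
position: [0.546, -0.1525, 0.0203]
ee_rot: [-179.8, 0.0, 72.9]
contact_force: [-6.7, 1.0, 5.3]
gripper_width: -0.0003
gripper_force: 1.6
C corners c [ 535.9 -152.2] L,W 186.8 68.4 yaw -0.27 | rect [ 522.8 -145.7] [ 69.6 157.6] 73.7 | nut [0. 0.] [0. 0.] 0.0 nan | wing [ 519.4 -133.2   79.6] [ 517.6 -131.8] [ 2.5 16.7] dir -0.408 screw 0.14
  return _methods._mean(a, axis=axis, dtype=dtype,
  ret = ret.dtype.type(ret / rcount)
```

```bash
python3 -m handwheel '[[[1,-0.3,0],0],[[1,-0.3,0],0],[[1,-0.3,0],0],[[1,-0.3,0],0],[[-8,2,0],0],[[0,0,20],0],[[0,0,35],0],[[0,0,35],0.1],[[0,40,0],0.1],[[0,40,0],0.1]]'; python3 -m handwheel '[[[0,40,0],0.1],[[3,38,0],0.1],[[0,0,0],0.1],[[0,0,0],0.1],[[0,0,0],0.1],[[0,0,0],0.1],[[0,0,-10],0],[[0,0,-10],0],[[0,0,0],0],[[0,0,0],0]]' 0.58; python3 st.py; python3 meas2.py 2>/dev/null
```

```text
time_s: 21.35
position: [0.5445, -0.0721, 0.1121]
ee_rot: [179.7, 0.1, 90.1]
contact_force: [0.2, 0.5, -0.0]
gripper_width: 0.0002
gripper_force: 0.0
time_s: 22.35
position: [0.5458, 0.0064, 0.0897]
ee_rot: [-179.9, -0.0, 124.4]
contact_force: [-0.0, 0.3, -0.2]
gripper_width: 0.036
gripper_force: 0.0
>> [-0.03 -0.03 -0.01] gf 0.0 q [ 13.  28. -26. 112.  17.  44.  12.] eff [  0.1 -50.3  -4.6 -20.4   0.   -0.   -0. ]
A corners c [544.2 147.8] L,W 184.8 67.8 yaw 0.194 | rect [547.7 150.5] [189.4  69.8] 11.7 | nut [547.1 150.6] [50.6 49.9] 11.5 40.8 | wing [546.3 150.3  67.9] [546.6 149.8] [55.6 17.5] dir 0.007 screw 0.19
B corners c [542.7   5.7] L,W 184.9 68.0 yaw -0.254 | rect [499.1  18.6] [69.6 95.3] 75.8 | nut [528.   26.1] [32.3 14.1] 40.1 39.6 | wing [520.8  18.2  68.9] [520.5  18. ] [2.9 7. ] dir -0.146 screw -0.11
C corners c [ 535.9 -152.2] L,W 186.8 68.4 yaw -0.27 | rect [ 567.9 -159.8] [ 70.1 127.3] 73.8 | nut [ 583.8 -163.8] [49.3 50.9] 74.6 40.4 | wing [ 583.8 -163.4   67.7] [ 583.4 -163.7] [55.  18.2] dir 1.193 screw -1.46
```

```bash
python3 - <<'E'
from h import *
c=cap('top'); a=c['img'][178:228,295:345]; save('c2',cv2.resize(a,None,fx=10,fy=10,interpolation=cv2.INTER_CUBIC))
E
```

```text
(no output)
```

View pics/c2.png

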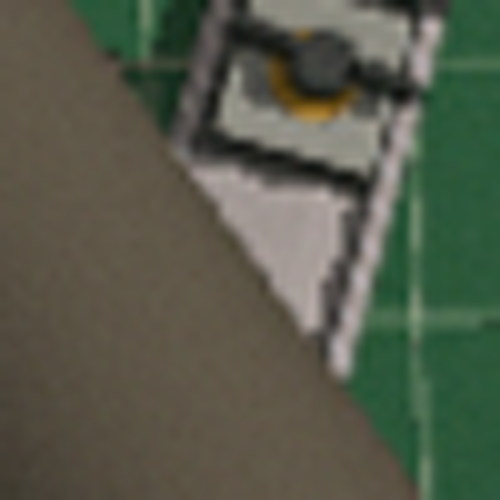

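C's wing runs from (225,28) to (415,95), so it's only about 5° past square and its turn is about 1.65. The finger knuckles pushed it back from home while I was pushing the nut. C is free, but I'll have to turn it home again. Future nut pushes will use the thin side of the fingers. Now B.

```bash
python3 -m handwheel '[[[-1,1,-10],0],[[0,0,-12],0],[[0,0,-12],0],[[0,0,-6],0],[[0,0,0],-0.07],[[0,0,0],-0.07],[[0,0,0],-0.07],[[0,0,0],-0.07],[[0,0,0],-0.07],[[0,0,0],-0.07]]'; python3 -m handwheel '[[[0,0,0],-0.04],[[0,0,0],-0.04],[[0,0,0],-0.04],[[0,0,0],-0.04],[[0,0,0],-0.03],[[0,0,0],-0.03],[[0,0,0],-0.03],[[0,0,0],-0.02],[[0,0,0],0],[[0,0,0],0]]';python3 st.py && python3 -m handwheel '[[[0,0,0],-0.01],[[0,0,0],-0.01],[[0,0,0],-0.01],[[0,0,0],-0.01],[[0,0,0],-0.01],[[0,0,0],-0.01],[[0,0,0],-0.01],[[0,0,0],0],[[0,0,0],0],[[0,0,0],0]]' && python3 st.py && python3 -m handwheel '[[[0,0,0],-0.01],[[0,0,0],-0.01],[[0,0,0],-0.01],[[0,0,0],-0.01],[[0,0,0],-0.01],[[0,0,0],-0.01],[[0,0,0],-0.01],[[0,0,0],0],[[0,0,0],0],[[0,0,0],0]]' && python3 st.py
```

```text
time_s: 23.45
position: [0.5453, 0.008, 0.0498]
ee_rot: [180.0, -0.0, 100.3]
contact_force: [0.0, 0.9, -1.1]
gripper_width: 0.0359
gripper_force: 0.8
time_s: 24.45
position: [0.5453, 0.0074, 0.0503]
ee_rot: [180.0, 0.0, 85.0]
contact_force: [0.6, 1.7, -0.9]
gripper_width: 0.0356
gripper_force: 0.7
>> [ 0.38 -0.15  0.05] gf 0.7450159818108659 q [  4.  30. -14. 114.  12.  37. -23.] eff [  0.8 -53.   -1.3 -18.5   0.2   0.3  -0.1]
time_s: 25.45
position: [0.5453, 0.0073, 0.0503]
ee_rot: [180.0, -0.0, 80.9]
contact_force: [-0.3, 3.1, 0.3]
gripper_width: 0.036
gripper_force: 0.7
>> [ 0.4  -0.14  0.03] gf 0.7071344473661156 q [  3.  30. -13. 114.  11.  37. -26.] eff [  0.9 -52.8  -1.  -18.4   0.3   0.3  -0. ]
time_s: 26.45
position: [0.5453, 0.0074, 0.0503]
ee_rot: [180.0, -0.0, 76.9]
contact_force: [0.6, 2.6, 0.1]
gripper_width: 0.0361
gripper_force: 0.7
>> [ 0.33 -0.09  0.05] gf 0.6928477815381484 q [  2.  30. -12. 114.  10.  37. -29.] eff [  0.9 -52.6  -0.7 -18.3   0.3   0.3  -0. ]
```

```bash
python3 -m handwheel '[[[0,0,0],-0.01],[[0,0,0],-0.01],[[0,0,0],-0.01],[[0,0,0],-0.01],[[0,0,0],-0.01],[[0,0,0],-0.01],[[0,0,0],-0.01],[[0,0,0],-0.01],[[0,0,0],0],[[0,0,0],0]]' && python3 st.py && python3 -m handwheel '[[[0,0,0],-0.01],[[0,0,0],-0.01],[[0,0,0],-0.01],[[0,0,0],-0.01],[[0,0,0],-0.01],[[0,0,0],-0.01],[[0,0,0],-0.01],[[0,0,0],-0.01],[[0,0,0],0],[[0,0,0],0]]' && python3 st.py && python3 -m handwheel '[[[0,0,0],-0.01],[[0,0,0],-0.01],[[0,0,0],-0.01],[[0,0,0],-0.01],[[0,0,0],-0.01],[[0,0,0],-0.01],[[0,0,0],-0.01],[[0,0,0],-0.01],[[0,0,0],0],[[0,0,0],0]]' && python3 st.py && python3 -m handwheel '[[[0,0,0],-0.01],[[0,0,0],-0.01],[[0,0,0],-0.01],[[0,0,0],-0.01],[[0,0,0],-0.01],[[0,0,0],-0.01],[[0,0,0],-0.01],[[0,0,0],-0.01],[[0,0,0],0],[[0,0,0],0]]' && python3 st.py
```

```text
time_s: 27.45
position: [0.5453, 0.0073, 0.0503]
ee_rot: [180.0, 0.0, 72.4]
contact_force: [0.3, 1.1, -0.6]
gripper_width: 0.036
gripper_force: 0.7
>> [ 0.4  -0.11  0.04] gf 0.6792327274888521 q [  1.  30. -11. 114.   9.  37. -33.] eff [  0.9 -52.5  -0.4 -18.1   0.2   0.3  -0. ]
time_s: 28.45
position: [0.5453, 0.0073, 0.0503]
ee_rot: [180.0, 0.0, 67.8]
contact_force: [0.5, 1.0, 0.2]
gripper_width: 0.0357
gripper_force: 0.7
>> [ 0.3  -0.15  0.09] gf 0.6778625930019189 q [  0.  30. -10. 114.   8.  37. -37.] eff [  0.8 -52.3  -0.1 -18.    0.2   0.4  -0. ]
time_s: 29.45
position: [0.5453, 0.0073, 0.0503]
ee_rot: [180.0, -0.0, 63.2]
contact_force: [1.8, 2.0, -0.2]
gripper_width: 0.0358
gripper_force: 0.7
>> [ 0.33 -0.21  0.08] gf 0.6709583169867983 q [ -0.  29.  -9. 114.   7.  37. -41.] eff [  0.8 -52.2   0.1 -17.9   0.2   0.4  -0. ]
time_s: 30.45
position: [0.5453, 0.0073, 0.0503]
ee_rot: [180.0, 0.0, 58.6]
contact_force: [0.9, 1.5, 0.1]
gripper_width: 0.0358
gripper_force: 0.7
>> [ 0.31 -0.23  0.06] gf 0.6619628761836793 q [ -1.  29.  -8. 114.   6.  37. -44.] eff [  0.7 -52.1   0.3 -17.8   0.2   0.4  -0. ]
```

```bash
python3 -m handwheel '[[[0,0,0],-0.01],[[0,0,0],-0.01],[[0,0,0],-0.01],[[0,0,0],-0.01],[[0,0,0],-0.01],[[0,0,0],-0.01],[[0,0,0],-0.01],[[0,0,0],-0.01],[[0,0,0],-0.01],[[0,0,0],-0.01]]' && python3 st.py && python3 -m handwheel '[[[0,0,0],-0.08],[[0,0,0],-0.08],[[0,0,0],-0.08],[[0,0,0],-0.08],[[0,0,0],-0.08],[[0,0,0],-0.08],[[0,0,0],-0.08],[[0,0,0],-0.06],[[0,0,0],-0.03],[[0,0,0],0]]' && python3 st.py && python3 -m handwheel '[[[0,0,0],-0.02],[[0,0,0],-0.02],[[0,0,0],-0.02],[[0,0,0],-0.02],[[0,0,0],-0.01],[[0,0,0],-0.01],[[0,0,0],0],[[0,0,0],0],[[0,0,0],0],[[0,0,0],0]]' && python3 st.py
```

```text
time_s: 31.45
position: [0.5452, 0.0074, 0.0503]
ee_rot: [180.0, -0.0, 52.8]
contact_force: [1.8, 1.9, -0.9]
gripper_width: 0.0361
gripper_force: 0.7
>> [ 0.23 -0.2   0.04] gf 0.6844465700851288 q [ -3.  29.  -6. 115.   5.  36. -49.] eff [  0.9 -52.1   0.6 -17.7   0.2   0.5   0.1]
time_s: 32.45
position: [0.5453, 0.0071, 0.0504]
ee_rot: [180.0, -0.0, 15.6]
contact_force: [0.8, 0.3, -0.5]
gripper_width: 0.0359
gripper_force: 0.6
>> [ 0.02 -0.35  0.02] gf 0.6175246313796379 q [-10.  29.   4. 115.  -3.  36. -79.] eff [ -0.1 -51.2   2.4 -17.3  -0.1   0.5  -0.3]
time_s: 33.45
position: [0.5452, 0.0074, 0.0503]
ee_rot: [-180.0, 0.0, 9.9]
contact_force: [1.7, 0.5, 0.8]
gripper_width: 0.0357
gripper_force: 0.6
>> [-0.02 -0.28 -0.  ] gf 0.5961241513432469 q [-11.  29.   5. 115.  -4.  36. -84.] eff [ -0.  -51.    2.5 -17.2  -0.    0.5  -0. ]
```

B is free too and is near home, so A must be the burred one. Next I'll push nut B to the far stop with the thin side of the fingers.

```bash
python3 -m handwheel '[[[0,0,0],0.08],[[0,0,20],0],[[0,0,20],0],[[0,0,20],-0.1],[[-20,5,0],-0.1],[[-20,5,0],-0.1],[[-18,5,0],-0.1],[[0,0,0],-0.1],[[0,0,0],0],[[0,0,0],0]]'; python3 -m handwheel '[[[0,0,0],0],[[0,0,0],0],[[0,0,-10],0],[[0,0,-15],0],[[0,0,-15],0],[[0,0,-15],0],[[0,0,-15],0],[[0,0,-12],0],[[0,0,-8],0],[[0,0,0],0]]' 1; python3 st.py && python3 -m handwheel '[[[6.8,-1.7,0],0],[[6.8,-1.7,0],0],[[6.8,-1.7,0],0],[[6.8,-1.7,0],0],[[6.8,-1.7,0],0],[[6.8,-1.7,0],0],[[6.8,-1.7,0],0],[[6.8,-1.7,0],0],[[6.8,-1.7,0],0],[[6.8,-1.7,0],0]]'
```

```text
time_s: 34.45
position: [0.4871, 0.0224, 0.1102]
ee_rot: [180.0, 0.0, -14.0]
contact_force: [0.8, 0.4, -0.2]
gripper_width: 0.0355
gripper_force: 0.0
time_s: 35.45
position: [0.4865, 0.0222, 0.0192]
ee_rot: [179.9, 0.1, -14.2]
contact_force: [-0.2, 0.5, -0.2]
gripper_width: -0.0001
gripper_force: 0.0
>> [-0.01  0.04 -0.01] gf 0.0 q [ -17.   29.    9.  124.   -9.   28. -106.] eff [  0.1 -46.3   3.1 -14.7  -0.   -0.2   0. ]
time_s: 36.45
position: [0.5537, 0.0059, 0.0201]
ee_rot: [180.0, 0.2, -14.1]
contact_force: [-5.6, 2.6, 5.0]
gripper_width: -0.0001
gripper_force: 3.2
```

```bash
python3 -m handwheel '[[[1.4,-0.4,0],0],[[1.4,-0.4,0],0],[[1.4,-0.4,0],0],[[1.4,-0.4,0],0],[[1.4,-0.4,0],0],[[-8,2,0],0],[[0,0,20],0],[[0,0,35],0],[[0,0,35],0],[[10,-45,0],0.1]]';python3 -m handwheel '[[[7,-42,0],0.12],[[7,-42,0],0.12],[[7,-41,0],0.12],[[0,0,0],0.12],[[0,0,0],0.12],[[0,0,0],0.12],[[0,0,-10],0],[[0,0,-10],0],[[0,0,0],0],[[0,0,0],0]]' 0.58;python3 st.py; python3 meas2.py 2>/dev/null
```

```text
time_s: 37.45
position: [0.5677, -0.0321, 0.1148]
ee_rot: [-179.7, -0.5, -7.7]
contact_force: [1.7, 0.6, -1.0]
gripper_width: 0.0002
gripper_force: 0.0
time_s: 38.45
position: [0.5848, -0.1644, 0.0896]
ee_rot: [-180.0, 0.1, 32.8]
contact_force: [-0.5, 0.3, 0.1]
gripper_width: 0.0361
gripper_force: 0.0
>> [-0.04 -0.02 -0.05] gf 0.0 q [  9.  30.   1. 105.  -1.  44. -47.] eff [  0.1 -56.1   1.6 -21.6   0.   -0.   -0. ]
A corners c [544.2 147.8] L,W 184.8 67.8 yaw 0.194 | rect [547.6 150.6] [189.6  69.9] 11.7 | nut [547.5 150.5] [51.2 49.5] 11.6 40.5 | wing [547.1 150.   68. ] [547.  149.8] [17.3 54.1] dir 0.01 screw 0.18
B corners c [542.7   5.7] L,W 184.9 68.0 yaw -0.254 | rect [544.    7.3] [ 69.7 188.7] 75.9 | nut [592.9  -5. ] [49.5 50.2] 77.4 40.7 | wing [592.9  -4.5  67.8] [592.9  -4.7] [55.9 17.3] dir 0.937 screw -1.19
C corners c [ 535.9 -152.2] L,W 186.8 68.4 yaw -0.27 | rect [ 537.3 -150.1] [ 69.6 189.6] 73.7 | nut [ 585.5 -157.9] [23.9 53.6] 84.9 39.5 | wing [ 595.8 -138.4   68.5] [ 595.8 -138.4] [2.7 0. ] dir 0.024 screw -0.29
```

B reads 1.95 with its nut at +49.7 mm. Now I'll bring C home again.

```bash
python3 -m handwheel '[[[-1,0.5,-10],0],[[0,0,-12],0],[[0,0,-12],0],[[0,0,-6],0],[[0,0,0],-0.06],[[0,0,0],-0.06],[[0,0,0],-0.06],[[0,0,0],-0.06],[[0,0,0],-0.06],[[0,0,0],-0.06]]';python3 st.py && python3 -m handwheel '[[[0,0,0],-0.02],[[0,0,0],-0.02],[[0,0,0],-0.02],[[0,0,0],-0.02],[[0,0,0],-0.01],[[0,0,0],0],[[0,0,0],0],[[0,0,0],0.08],[[0,0,30],0],[[0,0,30],0]]';python3 st.py
```

```text
time_s: 39.5
position: [0.5849, -0.1641, 0.0499]
ee_rot: [180.0, -0.1, 12.1]
contact_force: [1.7, 0.6, -0.9]
gripper_width: 0.0359
gripper_force: 0.7
>> [-0.02 -0.33  0.06] gf 0.693910408008378 q [  5.  34.   6. 107.  -5.  40. -64.] eff [  1.1 -57.9   3.1 -19.2   0.3   0.5   0.6]
time_s: 40.5
position: [0.5827, -0.1641, 0.1099]
ee_rot: [-179.9, 0.2, 11.6]
contact_force: [0.3, 1.3, 0.9]
gripper_width: 0.0361
gripper_force: 0.0
>> [0.04 0.01 0.01] gf 0.0 q [  5.  29.   7. 105.  -5.  47. -65.] eff [  0.6 -51.3   2.9 -21.   -0.   -0.7   0.1]
```

```bash
python3 -m handwheel '[[[-4.5,39,0],0.14],[[-4.5,39,0],0.14],[[-4.5,39,0],0.14],[[-4.5,39,0],0.14],[[-4.5,39,0],0.14],[[-4.5,39,0],0.14],[[-4.5,39,0],0.14],[[-4,41,0],0.14],[[0,0,0],0.14],[[0,0,0],0.14]]';python3 -m handwheel '[[[0,0,0],0.14],[[0,0,0],0.14],[[0,0,0],0.14],[[0,0,0],0.14],[[0,0,0],0.14],[[0,0,0],0.14],[[0,0,-5],0.14],[[0,0,-5],0.04],[[0,0,-10],0],[[0,0,0],0]]';python3 st.py; python3 meas2.py 2>/dev/null | grep -v A
```

```text
time_s: 41.5
position: [0.5477, 0.1516, 0.1102]
ee_rot: [-179.9, 0.0, 92.4]
contact_force: [0.4, -0.5, -0.2]
gripper_width: 0.0357
gripper_force: 0.0
time_s: 42.5
position: [0.5475, 0.149, 0.0888]
ee_rot: [-179.9, -0.1, 150.2]
contact_force: [-0.8, -1.0, 0.1]
gripper_width: 0.0358
gripper_force: 0.0
>> [0.04 0.01 0.01] gf 0.0 q [  0.  30. -28. 109.  20.  46.  22.] eff [ -0.1 -53.3  -6.  -21.6   0.1  -0.2  -0. ]
B corners c [542.7   5.7] L,W 184.9 68.0 yaw -0.254 | rect [581.2  -2. ] [ 69.6 114.8] 75.5 | nut [593.3  -5.1] [49.1 50.4] 76.0 40.7 | wing [592.7  -4.4  67.5] [592.8  -4.6] [56.2 16.9] dir 0.936 screw -1.19
C corners c [ 535.9 -152.2] L,W 186.8 68.4 yaw -0.27 | rect [ 538.  -150.7] [ 70.3 189.1] 73.2 | nut [ 583.8 -164.6] [50.  51.2] 73.0 40.3 | wing [ 583.1 -164.2   67.6] [ 583.8 -164.7] [55.9 16.6] dir 0.837 screw -1.11
```

C reads 2.01 with its nut at +47.9 mm. Now A, turned gently until it jams.

```bash
python3 -m handwheel '[[[0,1.5,-10],0],[[0,0,-12],0],[[0,0,-12],0],[[0,0,-6],0],[[0,0,0],-0.06],[[0,0,0],-0.06],[[0,0,0],-0.06],[[0,0,0],-0.06],[[0,0,0],-0.06],[[0,0,0],-0.06]]'; python3 -m handwheel '[[[0,0,0],-0.04],[[0,0,0],-0.04],[[0,0,0],-0.04],[[0,0,0],-0.04],[[0,0,0],-0.04],[[0,0,0],-0.04],[[0,0,0],-0.04],[[0,0,0],-0.03],[[0,0,0],-0.02],[[0,0,0],0]]';python3 st.py && python3 -m handwheel '[[[0,0,0],-0.01],[[0,0,0],-0.01],[[0,0,0],-0.01],[[0,0,0],-0.01],[[0,0,0],-0.01],[[0,0,0],0],[[0,0,0],0],[[0,0,0],0],[[0,0,0],0],[[0,0,0],0]]' && python3 st.py && python3 -m handwheel '[[[0,0,0],-0.01],[[0,0,0],-0.01],[[0,0,0],-0.01],[[0,0,0],-0.01],[[0,0,0],-0.01],[[0,0,0],0],[[0,0,0],0],[[0,0,0],0],[[0,0,0],0],[[0,0,0],0]]' && python3 st.py && python3 -m handwheel '[[[0,0,0],-0.01],[[0,0,0],-0.01],[[0,0,0],-0.01],[[0,0,0],-0.01],[[0,0,0],-0.01],[[0,0,0],0],[[0,0,0],0],[[0,0,0],0],[[0,0,0],0],[[0,0,0],0]]' && python3 st.py
```

```text
time_s: 43.55
position: [0.5487, 0.151, 0.0498]
ee_rot: [-180.0, 0.0, 129.5]
contact_force: [0.1, -0.8, 0.3]
gripper_width: 0.0356
gripper_force: 0.7
time_s: 44.55
position: [0.5486, 0.1511, 0.05]
ee_rot: [-180.0, 0.0, 110.7]
contact_force: [1.0, -1.7, -0.5]
gripper_width: 0.0358
gripper_force: 0.6
>> [-0.33 -0.13 -0.  ] gf 0.6215628371865023 q [ -9.  32. -17. 111.  14.  39. -13.] eff [ -0.8 -55.4  -3.9 -19.7  -0.3  -0.2  -0.2]
time_s: 45.55
position: [0.5486, 0.1514, 0.0503]
ee_rot: [-180.0, -0.0, 107.9]
contact_force: [-0.1, -1.5, -1.0]
gripper_width: 0.0359
gripper_force: 0.6
>> [-0.25  0.08  0.01] gf 0.6333964810983161 q [ -9.  32. -16. 111.  13.  39. -16.] eff [ -0.5 -55.7  -3.5 -20.3  -0.1  -0.3  -0. ]
time_s: 46.55
position: [0.5487, 0.1514, 0.0503]
ee_rot: [180.0, -0.0, 105.0]
contact_force: [-1.1, -0.8, -1.3]
gripper_width: 0.0362
gripper_force: 0.6
>> [-0.21  0.13 -0.03] gf 0.6176662144935108 q [-10.  32. -15. 111.  13.  39. -18.] eff [ -0.4 -55.7  -3.2 -20.4  -0.1  -0.4  -0. ]
time_s: 47.55
position: [0.5487, 0.1514, 0.0503]
ee_rot: [180.0, -0.0, 102.2]
contact_force: [-1.5, -0.9, -0.7]
gripper_width: 0.036
gripper_force: 0.6
>> [-0.18  0.17  0.03] gf 0.5934727458225098 q [-10.  32. -15. 111.  12.  39. -20.] eff [ -0.4 -55.7  -2.9 -20.4  -0.1  -0.3  -0. ]
```

```bash
python3 -m handwheel '[[[0,0,0],-0.01],[[0,0,0],-0.01],[[0,0,0],-0.01],[[0,0,0],-0.01],[[0,0,0],-0.01],[[0,0,0],-0.01],[[0,0,0],0],[[0,0,0],0],[[0,0,0],0],[[0,0,0],0]]' && python3 st.py && python3 -m handwheel '[[[0,0,0],-0.01],[[0,0,0],-0.01],[[0,0,0],-0.01],[[0,0,0],-0.01],[[0,0,0],-0.01],[[0,0,0],-0.01],[[0,0,0],0],[[0,0,0],0],[[0,0,0],0],[[0,0,0],0]]' && python3 st.py && python3 -m handwheel '[[[0,0,0],-0.01],[[0,0,0],-0.01],[[0,0,0],-0.01],[[0,0,0],-0.01],[[0,0,0],-0.01],[[0,0,0],-0.01],[[0,0,0],0],[[0,0,0],0],[[0,0,0],0],[[0,0,0],0]]' && python3 st.py && python3 -m handwheel '[[[0,0,0],-0.01],[[0,0,0],-0.01],[[0,0,0],-0.01],[[0,0,0],-0.01],[[0,0,0],-0.01],[[0,0,0],-0.01],[[0,0,0],0],[[0,0,0],0],[[0,0,0],0],[[0,0,0],0]]' && python3 st.py
```

```text
time_s: 48.55
position: [0.5488, 0.1513, 0.0503]
ee_rot: [180.0, -0.0, 98.7]
contact_force: [-0.4, -0.8, -0.7]
gripper_width: 0.0359
gripper_force: 0.6
>> [-0.23  0.13 -0.01] gf 0.598593030772463 q [-11.  32. -14. 111.  12.  39. -23.] eff [ -0.4 -55.7  -2.8 -20.3  -0.1  -0.3  -0. ]
time_s: 49.55
position: [0.5488, 0.1514, 0.0503]
ee_rot: [180.0, -0.0, 95.3]
contact_force: [-0.5, -1.9, -0.9]
gripper_width: 0.0357
gripper_force: 0.6
>> [-0.27  0.07 -0.03] gf 0.5930772901410819 q [-12.  31. -13. 111.  11.  39. -26.] eff [ -0.5 -55.7  -2.6 -20.2  -0.1  -0.3  -0. ]
time_s: 50.55
position: [0.5487, 0.1514, 0.0503]
ee_rot: [-180.0, -0.0, 91.8]
contact_force: [-1.5, -0.7, -0.7]
gripper_width: 0.0361
gripper_force: 0.7
>> [-0.26  0.03  0.03] gf 0.7282877365651075 q [-12.  31. -12. 111.  10.  39. -29.] eff [ -0.6 -55.7  -2.5 -20.2  -0.2  -0.3  -0. ]
time_s: 51.55
position: [0.5488, 0.1514, 0.0503]
ee_rot: [180.0, -0.0, 88.4]
contact_force: [-0.6, -0.6, -1.6]
gripper_width: 0.0357
gripper_force: 1.8
>> [-0.31 -0.    0.13] gf 1.8319482553488342 q [-13.  31. -11. 111.   9.  39. -32.] eff [ -0.5 -55.7  -2.2 -20.1  -0.2  -0.2  -0.1]
```

A shows rising pad force and torque at about 1.03 rad, while the free screws showed none there. That's the jam, so I'll stop here. Next I'll push nut A to its near stop.

```bash
python3 -m handwheel '[[[0,0,0],0.1],[[0,0,20],0],[[0,0,20],0],[[0,0,20],0],[[15,3,0],-0.15],[[15,3,0],-0.15],[[15,3,0],-0.15],[[12,2,0],-0.15],[[0,0,0],-0.15],[[0,0,0],-0.15]]';  python3 -m handwheel '[[[0,0,0],-0.15],[[0,0,0],-0.15],[[0,0,0],-0.14],[[0,0,0],-0.1],[[0,0,-20],0],[[0,0,-20],0],[[0,0,-20],0],[[0,0,-15],0],[[0,0,-10],0],[[0,0,-5],0]]' 1; python3 st.py
```

```text
time_s: 52.55
position: [0.6064, 0.1631, 0.1105]
ee_rot: [-180.0, -0.1, 42.2]
contact_force: [0.6, -0.4, -1.2]
gripper_width: 0.0361
gripper_force: 0.0
time_s: 53.55
position: [0.6055, 0.1625, 0.0195]
ee_rot: [-180.0, 0.0, 11.6]
contact_force: [-1.2, 1.0, -0.3]
gripper_width: 0.0001
gripper_force: 0.0
>> [ 0.03  0.02 -0.01] gf 0.0 q [-25.  38.   6. 104.  -6.  38. -94.] eff [ -0.1 -60.9   3.5 -19.4   0.   -0.   -0. ]
```

```bash
python3 -m handwheel '[[[-6.9,-1.4,0],0],[[-6.9,-1.4,0],0],[[-6.9,-1.4,0],0],[[-6.9,-1.4,0],0],[[-6.9,-1.4,0],0],[[-6.9,-1.4,0],0],[[-6.9,-1.4,0],0],[[-6.9,-1.4,0],0],[[-6.9,-1.4,0],0],[[-6.9,-1.4,0],0]]'; python3 -m handwheel '[[[-1.4,-0.3,0],0],[[-1.4,-0.3,0],0],[[-1.4,-0.3,0],0],[[-1.4,-0.3,0],0],[[8,1.6,0],0],[[0,0,20],0],[[0,0,35],0],[[0,0,35],0],[[15,-30,20],0],[[0,-40,20],0]]'; python3 -m handwheel '[[[0,-40,10],0],[[0,-20,0],0],[[0,0,0],0],[[0,0,0],0],[[0,0,0],0],[[0,0,0],0],[[0,0,0],0],[[0,0,0],0],[[0,0,0],0],[[0,0,0],0]]'; python3 meas2.py fin 2>/dev/null
```

```text
time_s: 54.55
position: [0.539, 0.1486, 0.0214]
ee_rot: [-180.0, -0.3, 11.6]
contact_force: [6.8, -0.0, -5.2]
gripper_width: 0.0001
gripper_force: 3.2
time_s: 55.55
position: [0.5556, 0.0807, 0.1521]
ee_rot: [-179.9, -0.1, 11.9]
contact_force: [-0.7, -1.1, -0.3]
gripper_width: 0.0005
gripper_force: 0.0
time_s: 56.55
position: [0.5541, 0.0189, 0.1603]
ee_rot: [-180.0, 0.0, 11.6]
contact_force: [0.3, 0.2, -0.8]
gripper_width: 0.0002
gripper_force: 0.0
A corners c [544.2 147.8] L,W 184.8 67.8 yaw 0.194 | rect [547.4 150.4] [189.3  69.9] 11.8 | nut [495.4 139.7] [50.5 49.8] 11.5 40.6 | wing [494.8 139.6  67.6] [495.6 138.9] [17.5 57.5] dir -0.677 screw 0.87
B corners c [542.7   5.7] L,W 184.9 68.0 yaw -0.254 | rect [0. 0.] [0. 0.] 0.0 | nut [0. 0.] [0. 0.] 0.0 nan | wing [nan nan nan] [0. 0.] [0. 0.] dir nan screw nan
C corners c [ 535.9 -152.2] L,W 186.8 68.4 yaw -0.27 | rect [ 537.6 -150.5] [ 70.2 189.5] 73.2 | nut [ 583.6 -164.5] [49.8 50.3] 72.9 40.2 | wing [ 582.9 -164.3   67.9] [ 583.7 -164.8] [54.5 17.8] dir 0.841 screw -1.11
```

View pics/fin.png

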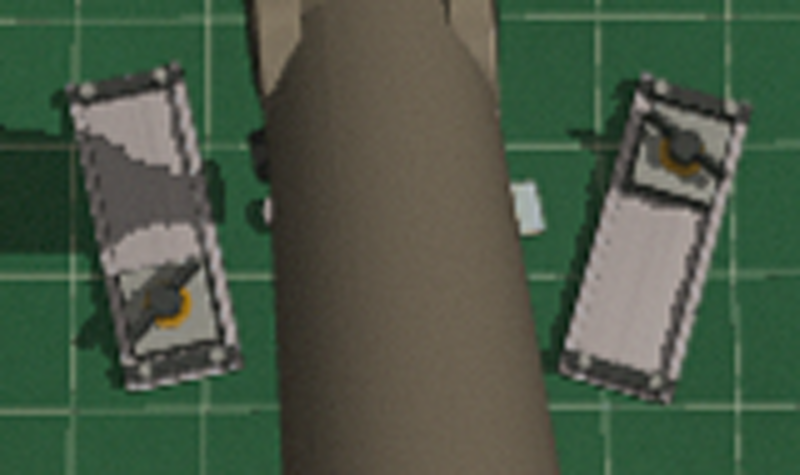

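The picture shows nut A at its near stop with its screw at about 0.87 rad, hub at (168,300). Nut C is at the far stop with its screw home, hub at (683,145). The arm hides B here, but B was measured earlier at 1.95 rad and +49.7 mm. The tool is clear of everything.

```bash
python3 -c "
from plant import env
print(env.hand_in())"
```

```text
the job is handed in; nothing more can be done
None
```

I handed the job in at about 57 s: screws B and C are home (about 1.95 and 2.01 rad) with their nuts about 5 and 7 mm short of the far stop, and burred screw A is at its jam (about 0.87 rad) with its nut about 2 mm from the near stop; the hand-in gave no verdict.

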